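# Load a specimen carrier under the spring clip of its holder

## Task

Load the flat metal specimen carrier into its holder: press the pad of the holder's spring clip down with one fingertip so that the clip's lip rises, and while it is held open push the carrier with the other fingertip along the bed, under the lip, until it is fully home against the end stop. Then let the clip spring back down onto the carrier and move clear. The carrier is only to be pushed, never lifted, and the small things lying round the holder stay where they are.

Things in the scene. Friction and masses are not known exactly. Their poses are not given: they have to be found in the camera images.
- holder: Carrier holder fixed to the worktop: grey base 160 x 118 x 10 mm (x -85..+75, y -34..+84) with a white raised bed (x -83..+73, y -24..+24), bed top 20 mm above the worktop. Origin at worktop height on the bed's centre line; +x is the direction in which the carrier is pushed, +y the clip's side, z up. Everything below is in this frame, mm.
- guide_mouth (a point): Point on the bed at (9, 0, 20): from here to the end stop two dark guides 5 mm high, 34 mm apart inside, run along the bed; short flared ends reach back to x = +1. Behind that the bed is open and flat.
- hinge_bar (a point): Middle of the clip's hinge bar, at (-7, 34, 27): 8 mm thick, along x from -78 to +64 between two small posts that reach z = 34 mm; the clip's arm crosses the bed above the lip, its top at z = 36 mm at rest.
- clip (a joint): Angle of the spring clip, rad: 0 at rest (lip down), 0.48 at its hard stop (pad fully down); springs back by itself. The lip clears the carrier's top above 0.30 (by 5.5 mm at 0.48); resting on the carrier it reads 0.29. Pressing the middle of the pad takes about 3 N at first, 8 N at the stop.
- clip_pad (a point): Middle of the top of the clip's ribbed steel thumb pad, 78 mm along x (-70..+8), 36 mm wide; smooth, so a fingertip can slide along it. At rest at (-31, 64, 38), sloping up outward by 0.48 rad; fully down level at (-31, 66, 22.5), 2.5 mm above the bed, so the other fingertip can stand on the bed side behind the carrier, about 64 mm away in y, at the same height.
- clip_lip (a point): Lower edge of the lip at the end of the clip's 10 mm wide arm, at (46, 3, 21) at rest, 1 mm above the bed; the lip spans x 41..51. It points down and blocks the carrier unless the clip is held open.
- end_stop (a point): Middle of the lower edge of the end stop's face, at (60, 0, 20); the stop is a dark block 44 mm wide, 8 mm above the bed.
- carrier: Loose flat specimen carrier of bare metal, 56 (x) x 32 (y) x 10 mm (z), about 60 g, with a round cover glass in its top. Origin at the centre of its underside, axes as the holder's. It starts on the bed, front end between the guides, short of the lip; home, its origin is at (32, 0, 20).
- petri: Closed petri dish, 61 mm across, 12 mm high, loose beside the holder; leave alone. Origin at the centre of its underside.
- timer: Small white bench timer lying face up, 66 x 66 x 19 mm, loose beyond the holder; leave alone. Origin at the centre of its underside.
- forceps: Thin forceps, 124 mm long in their y, 12 mm wide, 8 mm high, lying loose beside the holder; leave alone. Origin at the middle of the underside.
- dropper: Small dropper bottle, 34 mm across, 78 mm high, standing beyond the holder; leave alone. Origin at the centre of its underside.
Things that resemble listed ones, but are neither listed nor needed, are in the scene too. There is more than one size of the carrier; the job needs the largest.

How it is judged:
By the outcome, as a careful person would: the job done as asked, in the order asked, and still so for the second after the job is handed in, with the robot touching nothing.
It also fails if it takes over 40 s, if anything falls off the work surface, if the arm or the gripper's body presses on something with over 40 N, if the wrist force passes 120 N, or if a joint passes its speed limit or range.

## Robot

A 7-joint arm with a two-finger parallel gripper is mounted at the origin on a cart in front of the work surface, level with it; the furniture and walls round the work are solid. World frame = base frame: x ahead of the robot, y to its left, z up, the work surface at z = 0. Lengths are in m, angles in rad, forces in N, time in s.
With the tool pointing down it reaches from about 0.4 to 0.875 m from the base axis. Payload 19.3 kg.
Tool frame: the origin (TCP) lies at the very end of the fingers, on their centre line; the grasp point (between the pads) lies 19 mm behind it; z points along the fingers, y is the direction in which the jaws open and shut (so a half turn about z gives the same grasp; the last joint's range is limited). The gripper opens to 85 mm and grips with 20 to 120 N. Pads are 22 mm wide; open, the fingers measure 114 mm over their backs; the gripper's body (76 mm by 85 mm) begins 54 mm behind the grasp point. The pads swing forward as they close: fully open they stand 13 mm farther back than shut.
Start: joints at [-1.242, 0.521, -0.036, 1.599, 0.021, 1.021, -0.113], TCP at [0.243, 0.576, 0.231] pointing down, gripper open.
Joint ranges: [-2.91, 2.91], [-0.3, 2.13], [-1.5, 1.42], [0.17, 2.43], [-1.26, 4.41], [0.16, 1.93], [-2.52, 2.52]. Speed limits (rad/s): [1.89, 1.89, 2.39, 2.39, 3.01, 3.01, 3.01].

## Interface

Orientations are given as [roll, pitch, yaw] about the fixed x, y, z axes, in that order (R = Rz(yaw) Ry(pitch) Rx(roll)).
In Python, from workcell import bot gives the robot as it stands.
- The arm moves only by the tool carry_out, never from a script. Its argument "targets" is a list of rows, each a list of 7 numbers: the shift along the tool's x, y, z in mm, then the turn, a rotation vector about the tool's x, y, z in units of 6 degrees (1.0 is 6 degrees), then the closure in counts, from 0 (fully open) to 255 (shut). A call has 1 to 5 rows; each row shifts and turns the commanded pose from where the row before left it, along the tool's axes as they then stand; what a row does not reach is not made up. A row lasts 1/12 s, in which the tool goes at most 41.7 mm and 7.16 degrees, less where a joint would pass 70% of its speed; a pose out of reach is approached as far as the arm can. A call is refused whole if a number of a shift passes 41.7 or a number of a turn 1, either way. A call with a gripper value outside its range is refused whole. The fingers move at their own pace and stop on an object; "force" is the grip in N (left out, the last holds). Time passes only in rows, so rows that do not move let the fingers close. It gives the time, the measured TCP pose, the force and the opening at its end, in the units of the state.
- bot.observe(): the state, without advancing time (a new reading comes with each control period).
- bot.grab_frame(name): name is "scene" or "top" or "wrist"; returns a dict with "color" (480x640x3 uint8, red, green, blue), "z_map" (480x640 float32, m along the optical axis (not along the pixel's ray), 0 where there is no reading), "K" (3x3 intrinsics, pixels), "cam_to_world" (4x4, takes a point from camera to world coordinates); the wrist camera has in their place "T_tool_cam" (4x4, takes a point from camera to tool coordinates, whose origin is the TCP and whose axes are the flange's). Camera axes: x right, y down, z forward; pixel columns grow to the right and rows downward; lengths in m; the calibration is good to about 2 mm. A picture is of the moment at which its call begins: read the wrist's pose just before it.
- bot.job_done(): hands the job in, once; it reports no verdict.
The state is a dict: "clock": time; "qpos": joint angles; "qd": joint speeds; "joint_efforts": joint torques, N m; "position": TCP position; "tool_rot": TCP orientation; "force": force on the tool from outside, world axes, zero at the start; "moment": the same for the moment, N m; "grip_width": finger opening in m.
Only numpy, scipy, OpenCV 4.12 (cv2) and the standard library are available. Lean on these libraries where they do the work, as an engineer would, in place of code of your own. Each camera call takes 0.05 s, during which the arm holds its last target. There are 200 camera calls.

## Working session

There is one attempt and no reset: what is moved stays moved. The work goes in short steps, Python scripts to look and compute and a tool call to move; the robot and the scene stay as the last step left them, time stands still between calls to the robot, and variables do not carry over. Pictures are saved under pics/ and viewed, about 8 in all and at most 12, crops included, and the job is handed in when it is done.

Besides the shell and the picture viewer there is one more tool, called by a JSON object that holds its "op" and its "data". carry_out: Moves the arm, as the interface text tells. Its arguments: {"type":"object","properties":{"targets":{"type":"array","items":{"type":"array","items":{"type":"number"}}},"force":{"type":"number"}},"required":["targets"]}

```bash
mkdir -p pics; ls
python3 - <<'E'
from workcell import bot
import cv2,numpy as np
s=bot.observe();print({k:np.round(v,3).tolist() for k,v in s.items()})
for n in("scene","top"):
    f=bot.grab_frame(n);np.savez(f"pics/{n}.npz",**f);cv2.imwrite(f"pics/{n}.png",f["color"][:,:,::-1])
    print(n,f["K"].round(1).tolist(),f["cam_to_world"].round(3).tolist())
E
```

```text
pics
{'clock': 0.0, 'qpos': [-1.242, 0.522, -0.036, 1.6, 0.021, 1.021, -0.113], 'qd': [0.0, -0.001, 0.002, -0.001, -0.002, 0.0, 0.001], 'joint_efforts': [-0.0, -92.712, 1.979, -36.992, 0.018, 0.009, 0.0], 'position': [0.243, 0.576, 0.231], 'tool_rot': [-3.14, 0.0, 2.743], 'force': [0.66, 0.272, -0.94], 'moment': [-0.018, -0.033, 0.017], 'grip_width': 0.085}
scene [[505.5, 0.0, 334.1], [0.0, 505.5, 236.1], [0.0, 0.0, 1.0]] [[0.433, -0.602, 0.671, 0.013], [-0.901, -0.275, 0.335, -0.321], [-0.017, -0.75, -0.661, 0.638], [0.0, 0.0, 0.0, 1.0]]
top [[499.7, 0.0, 314.9], [0.0, 499.7, 237.5], [0.0, 0.0, 1.0]] [[-0.027, -0.997, 0.069, 0.529], [-0.999, 0.025, -0.033, -0.001], [0.031, -0.07, -0.997, 0.904], [0.0, 0.0, 0.0, 1.0]]
```

View pics/top.png

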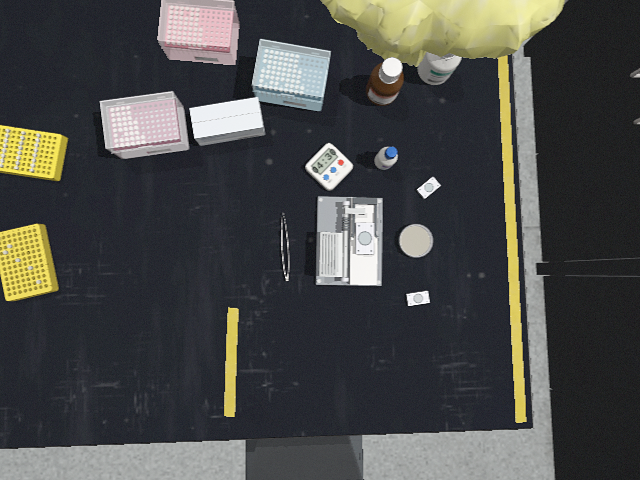

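View pics/scene.png

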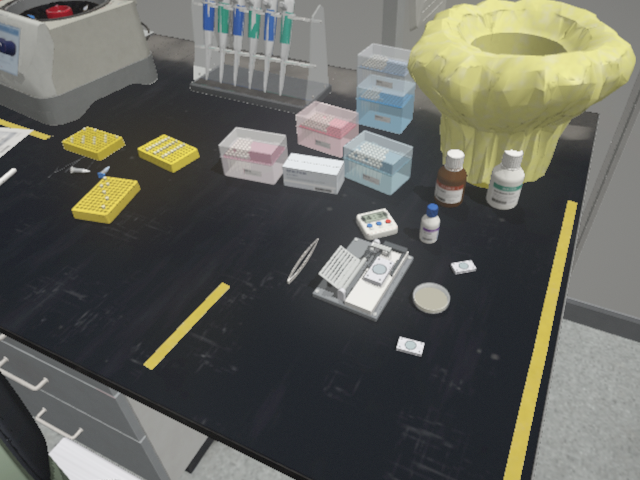

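The top view shows the holder at px (317..382, 197..286) with its +x up the image and the clip pad on the left. The carrier is at about (365,238), the petri dish at (416,241) and the forceps at (285,246). Two small decoy carriers lie off the holder at (429,187) and (418,298). The scene view agrees.

```bash
cat > h.py <<'E'
import numpy as np,cv2
def ray(f,u,v,z,T=None):
    T=f["cam_to_world"] if T is None else T
    d=T[:3,:3]@np.linalg.inv(f["K"])@[u,v,1];o=T[:3,3];return o+d*(z-o[2])/d[2]
E
python3 - <<'E'
from h import *
f=dict(np.load("pics/top.npz"))
for n,(u,v),z in[("b00",(382,286),.01),("b0y",(316,285),.01),("bxy",(317,197),.01),("bx0",(382,197),.01),("carr",(365,238),.03)]:
    print(n,ray(f,u,v,z).round(4))
c=f["color"][185:295,270:440,::-1]
cv2.imwrite("pics/z.png",cv2.resize(c,None,fx=4.7,fy=4.7,interpolation=cv2.INTER_CUBIC))
T=f["cam_to_world"];K=f["K"];z=f["z_map"];v,u=np.mgrid[:480,:640]
P=np.stack([(u-K[0,2])*z/K[0,0],(v-K[1,2])*z/K[1,1],z],-1)@T[:3,:3].T+T[:3,3]
P=P[z>0]
for x0 in np.arange(.2,.8,.1):print(round(x0,1),[round(float(P[(abs(P[:,0]-x0)<.05)&(abs(P[:,1]-y0)<.05),2].max(initial=0)),2) for y0 in np.arange(-.2,.7,.1)])
E
```

```text
b00 [ 0.5006 -0.1481  0.01  ]
b0y [ 0.5057 -0.0299  0.01  ]
bxy [ 0.6638 -0.036   0.01  ]
bx0 [ 0.6612 -0.1539  0.01  ]
carr [ 0.5862 -0.1178  0.03  ]
0.2 [0.0, 0.0, 0.01, 0.01, 0.0, 0.01, 0.0, 0.01, 0.0]
0.3 [0.01, 0.01, 0.01, 0.01, 0.01, 0.01, 0.01, 0.01, 0.0]
0.4 [0.01, 0.01, 0.01, 0.01, 0.01, 0.01, 0.01, 0.01, 0.0]
0.5 [0.01, 0.04, 0.05, 0.01, 0.01, 0.01, 0.03, 0.03, 0.0]
0.6 [0.02, 0.04, 0.05, 0.01, 0.01, 0.01, 0.03, 0.03, 0.0]
0.7 [0.08, 0.06, 0.02, 0.01, 0.07, 0.08, 0.03, 0.03, 0.0]
0.8 [0.31, 0.3, 0.08, 0.08, 0.08, 0.09, 0.03, 0.03, 0.0]
```

View pics/z.png

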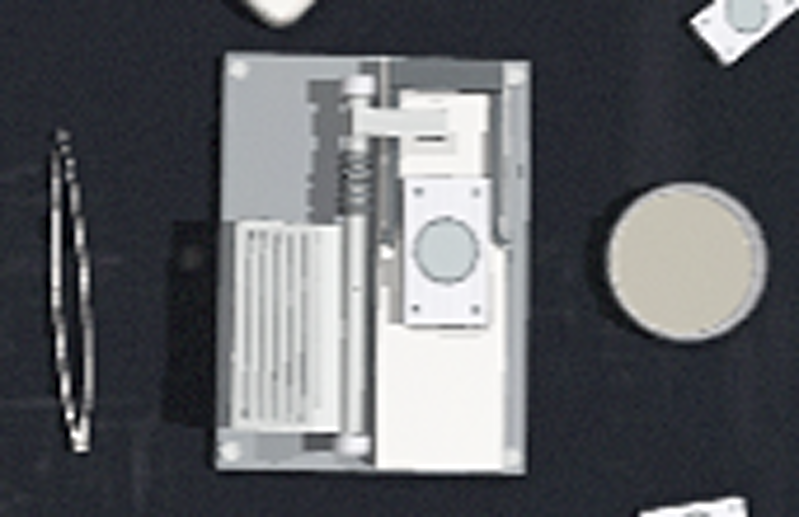

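The zoom shows the base corners at zoom px (224,55), (530,60), (525,473) and (216,470). The carrier top runs (404,178) to (488,326), sitting between the guides short of the lip. I'll fit the holder pose from those corners.

```bash
cat >> h.py <<'E'
def fit(A,B):
    A=np.array(A,float);B=np.array(B,float);a=A-A.mean(0);b=B-B.mean(0)
    th=np.arctan2((a[:,0]*b[:,1]-a[:,1]*b[:,0]).sum(),(a*b).sum());R=np.array([[np.cos(th),-np.sin(th)],[np.sin(th),np.cos(th)]])
    t=B.mean(0)-R@A.mean(0);return th,t,np.abs(B-A@R.T-t).max()
E
python3 - <<'E'
from h import *
f=dict(np.load("pics/top.npz"))
q=lambda u,v,z:ray(f,(u+.5)/4.7-.5+270,(v+.5)/4.7-.5+185,z)[:2]
th,t,e=fit([[75,84],[75,-34],[-85,-34],[-85,84]],[1000*q(u,v,.01) for u,v in[(224,55),(530,60),(525,473),(216,470)]])
print(th,t,e)
R=np.array([[np.cos(th),-np.sin(th)],[np.sin(th),np.cos(th)]])
c=np.array([1000*q(u,v,.03) for u,v in[(404,178),(490,180),(488,326),(403,325)]])
print(((c-t)@R).round(1))
g=R@[-45,32]+t; print("start over",g, "tool yaw",np.pi+th)
E
```

```text
-0.04433644664923308 [ 587.39138639 -116.98987884] 1.043550411066235
[[ 25.9  16.1]
 [ 25.8 -16.3]
 [-29.  -16. ]
 [-29.2  15.9]]
start over [543.85390938 -83.0268387 ] tool yaw 3.09725620694056
```

{"op": "carry_out", "data": {"targets": [[0,0,0,0,0,-0.85,105],[0,0,0,0,0,-0.85,105],[0,0,0,0,0,-0.85,105],[0,0,0,0,0,-0.83,105],[-10,-20,0,0,0,0,105]], "force": 60}}

```text
clock: 0.52
position: [0.2494, 0.5578, 0.2306]
tool_rot: [3.141, -0.002, 3.106]
force: [-0.7, 0.9, 0.8]
grip_width: 0.05
```

{"op": "carry_out", "data": {"targets": [[-17,-33,0,0,0,0,105],[-17,-33,0,0,0,0,105],[-17,-33,0,0,0,0,105],[-17,-33,0,0,0,0,105],[-17,-33,0,0,0,0,105]]}}

```text
clock: 0.93
position: [0.3296, 0.385, 0.2311]
tool_rot: [-3.141, -0.0, 3.097]
force: [1.0, 1.0, -0.7]
grip_width: 0.0504
```

{"op": "carry_out", "data": {"targets": [[-17,-33,0,0,0,0,105],[-17,-33,0,0,0,0,105],[-17,-33,0,0,0,0,105],[-17,-33,0,0,0,0,105],[-17,-33,0,0,0,0,105]]}}

```text
clock: 1.35
position: [0.4071, 0.2164, 0.2313]
tool_rot: [-3.142, -0.0, 3.097]
force: [1.7, 0.4, 1.8]
grip_width: 0.0505
```

{"op": "carry_out", "data": {"targets": [[-17,-33,0,0,0,0,105],[-17,-33,0,0,0,0,105],[-17,-33,0,0,0,0,105],[-17,-33,0,0,0,0,105],[-17,-33,0,0,0,0,105]]}}

```text
clock: 1.77
position: [0.4847, 0.0477, 0.2313]
tool_rot: [-3.142, -0.0, 3.097]
force: [0.5, -0.2, 0.1]
grip_width: 0.0504
```

{"op": "carry_out", "data": {"targets": [[-17,-33,0,0,0,0,105],[-17,-33,0,0,0,0,105],[-15,-30,0,0,0,0,105],[0,0,0,0,0,0,105],[0,0,0,0,0,0,105]]}}

```text
clock: 2.18
position: [0.529, -0.0503, 0.2308]
tool_rot: [-3.141, -0.001, 3.094]
force: [0.1, 0.8, -1.5]
grip_width: 0.0503
```

Run:
```python
from workcell import bot
from h import *
s=bot.observe();print({k:np.round(s[k],4).tolist() for k in("clock","position","tool_rot","force","moment","grip_width")})
f=bot.grab_frame("wrist");np.savez("pics/w1.npz",**f,pos=s["position"],rot=s["tool_rot"]);cv2.imwrite("pics/w1.png",f["color"][:,:,::-1]);print(f["T_tool_cam"].round(3),f["K"].round(1))
```

```text
{'clock': 2.1833, 'position': [0.529, -0.0503, 0.2308], 'tool_rot': [-3.1411, -0.0008, 3.0936], 'force': [0.0774, 0.8201, -1.5144], 'moment': [0.1078, 0.0569, 0.0109], 'grip_width': 0.0503}
[[-0.001 -0.964 -0.268  0.068]
 [ 1.    -0.001 -0.    -0.   ]
 [-0.    -0.268  0.964 -0.143]
 [ 0.     0.     0.     1.   ]] [[403.5   0.  320.6]
 [  0.  403.5 242.7]
 [  0.    0.    1. ]]
```

View pics/w1.png

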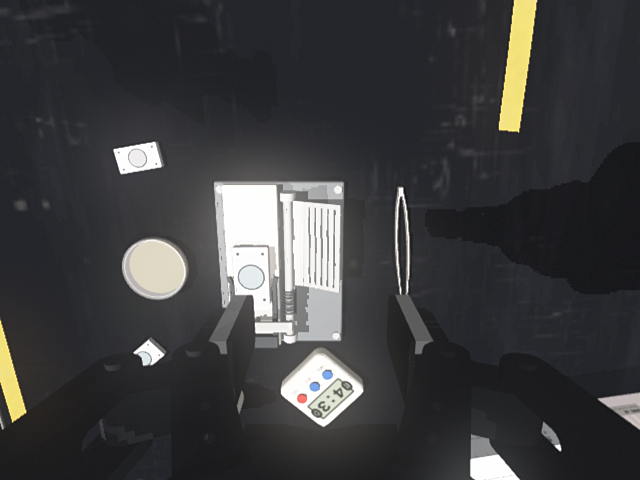

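The wrist view shows base corners at (214,182), (343,183) and (342,340), and the carrier's rear edge at (234..269, 246), with the fingers in frame. I'll cross-check the pose from these.

Run:
```python
from h import *
from scipy.spatial.transform import Rotation as Ro
f=dict(np.load("pics/w1.npz"));M=np.eye(4);M[:3,:3]=Ro.from_euler("xyz",f["rot"]).as_matrix();M[:3,3]=f["pos"];T=M@f["T_tool_cam"]
q=lambda u,v,z:1000*ray(f,u,v,z,T)[:2]
th,t,e=fit([[-85,-34],[-85,84],[75,84]],[q(214,182,.01),q(343,183,.01),q(342,340,.01)]);print(th,t,e)
R=np.array([[np.cos(th),-np.sin(th)],[np.sin(th),np.cos(th)]])
print([((q(u,v,.03)-t)@R).round(1) for u,v in[(234,246),(269,246)]])
for th,t in((th,t),(-.0443,np.array([587.4,-117]))):
    R=np.array([[np.cos(th),-np.sin(th)],[np.sin(th),np.cos(th)]])
    print("tcp in holder",(f["pos"][:2]*1000-t)@R)
```

```text
-0.04585640139045843 [ 586.60370199 -116.35310497] 1.6314364202038405
[array([-30.7, -14. ]), array([-30.6,  17. ])]
tcp in holder [-60.55081097  63.3336775 ]
tcp in holder [-61.27632989  64.03883802]
```

{"op": "carry_out", "data": {"targets": [[-15,-32,0,0,0,0,105],[0,0,35,0,0,0,105],[0,0,35,0,0,0,105],[0,0,35,0,0,0,105],[0,0,35,0,0,0,105]]}}

```text
clock: 2.65
position: [0.5423, -0.0798, 0.0901]
tool_rot: [3.141, 0.001, 3.098]
force: [1.3, 0.4, -0.1]
grip_width: 0.0502
```

{"op": "carry_out", "data": {"targets": [[0,0,30,0,0,0,105],[0,0,0,0,0,0,105],[0,0,0,0,0,0,105],[0,0,0,0,0,0,105]]}}

```text
clock: 2.98
position: [0.5433, -0.0807, 0.063]
tool_rot: [3.141, 0.001, 3.097]
force: [-0.5, -0.4, 1.1]
grip_width: 0.0499
```

```bash
cat > look.py <<'E'
from workcell import bot
from h import *
import sys
s=bot.observe();print({k:np.round(s[k],4).tolist() for k in("clock","position","tool_rot","force","moment","grip_width")})
R=np.array([[np.cos(.045),np.sin(.045)],[-np.sin(.045),np.cos(.045)]])
print("tcp holder",(np.array(s["position"][:2])*1000-[587,-116.7])@R)
n=sys.argv[1]
f=bot.grab_frame("wrist");g=bot.grab_frame("scene")["color"]
a=cv2.resize(g[200:350,280:480],(800,600),interpolation=cv2.INTER_CUBIC)[:,:,::-1] if len(sys.argv)>2 else f["color"][:,:,::-1]
cv2.imwrite(f"pics/{n}.png",a)
E
python3 look.py s2 1
```

```text
{'clock': 2.9833, 'position': [0.5433, -0.0807, 0.063], 'tool_rot': [3.1415, 0.0015, 3.0974], 'force': [-0.454, -0.3573, 1.1191], 'moment': [0.0036, -0.0148, -0.0095], 'grip_width': 0.0499}
tcp holder [-45.29889105  34.0378147 ]
```

View pics/s2.png

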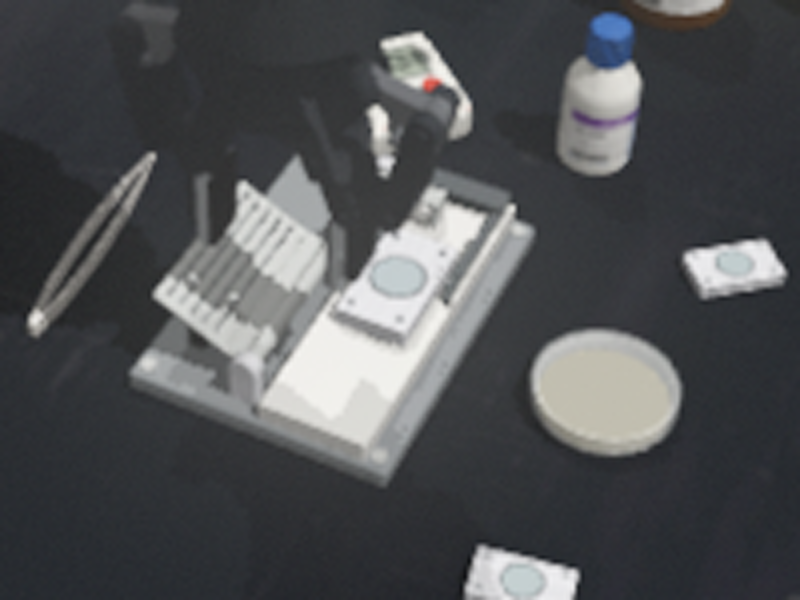

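The scene crop shows two dark fingers: the bed-side tip near crop (345,280), and the pad-side tip near (205,235). I'll check that they land where I intend.

Run:
```python
from h import *
f=dict(np.load("pics/scene.npz"))
R=np.array([[np.cos(.045),np.sin(.045)],[-np.sin(.045),np.cos(.045)]])
T=np.linalg.inv(f["cam_to_world"])
def proj(h):
    w=np.r_[R.T@np.array(h[:2])+[587,-116.7],h[2]]/1000 if 0 else np.r_[R@np.array(h[:2])*1+0,0]
Rw=np.array([[np.cos(.045),np.sin(.045)],[-np.sin(.045),np.cos(.045)]])
for h in[(-45,2,65),(-34,2,65),(-56,2,65),(-45,66,65),(-34,66,65),(-56,66,65),(-45,2,80),(-45,66,80),(-29,-16,30),(-85,84,10)]:
    w=np.r_[Rw@h[:2]+[587,-116.7],h[2]]/1000
    p=f["K"]@(T[:3,:3]@w+T[:3,3]);p=p[:2]/p[2];print(h,((p-[280,200])*4).round())
```

```text
(-45, 2, 65) [344. 280.]
(-34, 2, 65) [356. 263.]
(-56, 2, 65) [332. 298.]
(-45, 66, 65) [203. 229.]
(-34, 66, 65) [215. 213.]
(-56, 66, 65) [190. 246.]
(-45, 2, 80) [345. 253.]
(-45, 66, 80) [202. 202.]
(-29, -16, 30) [398. 330.]
(-85, 84, 10) [122. 370.]
```

{"op": "carry_out", "data": {"targets": [[0,-1,10,0,0,0,105],[0,0,10,0,0,0,105],[0,0,0,0,0,0,105],[0,0,0,0,0,0,105]]}}

```text
clock: 3.42
position: [0.5421, -0.0822, 0.0408]
tool_rot: [3.142, -0.001, 3.097]
force: [0.7, -0.2, -0.1]
grip_width: 0.0501
```

{"op": "carry_out", "data": {"targets": [[0,0,5,0,0,0,105],[0,0,4,0,0,0,105],[0,0,0,0,0,0,105],[0,0,0,0,0,0,105]]}}

```text
clock: 3.75
position: [0.5426, -0.0823, 0.0323]
tool_rot: [-3.141, 0.0, 3.097]
force: [0.2, -2.0, 3.6]
grip_width: 0.0501
```

{"op": "carry_out", "data": {"targets": [[0,0,3,0,0,0,105],[0,0,3,0,0,0,105],[0,0,0,0,0,0,105],[0,0,0,0,0,0,105]]}}

```text
clock: 4.08
position: [0.5428, -0.082, 0.0265]
tool_rot: [3.141, 0.001, 3.097]
force: [1.1, 1.0, 5.4]
grip_width: 0.0503
```

{"op": "carry_out", "data": {"targets": [[0,0,3,0,0,0,105],[0,0,0,0,0,0,105],[0,0,0,0,0,0,105]]}}

```text
clock: 4.33
position: [0.5429, -0.082, 0.0236]
tool_rot: [3.141, 0.001, 3.097]
force: [0.0, 1.2, 7.5]
grip_width: 0.0502
```

```bash
python3 look.py s3 1
```

```text
{'clock': 4.3333, 'position': [0.5429, -0.082, 0.0236], 'tool_rot': [3.1414, 0.0007, 3.0969], 'force': [0.0191, 1.1548, 7.5048], 'moment': [0.4821, -0.0524, 0.0059], 'grip_width': 0.0502}
tcp holder [-45.65771418  32.69125481]
```

View pics/s3.png

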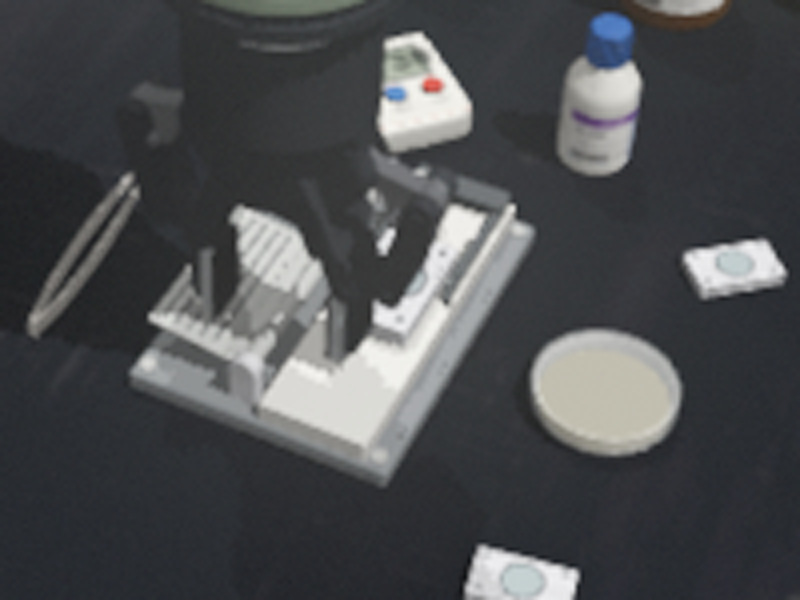

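The crop shows the pad nearly level with a fingertip on it at (205,310), and the other tip standing on the bed side at (335,360), behind the carrier. I'll press a little further, until the force shows the hard stop.

{"op": "carry_out", "data": {"targets": [[0,0,1.5,0,0,0,105],[0,0,0,0,0,0,105],[0,0,0,0,0,0,105]]}}

```text
clock: 4.68
position: [0.5429, -0.082, 0.0222]
tool_rot: [3.141, 0.001, 3.097]
force: [0.6, 1.6, 7.8]
grip_width: 0.0502
```

{"op": "carry_out", "data": {"targets": [[0,0,0.7,0,0,0,105],[0,0,0,0,0,0,105],[0,0,0,0,0,0,105]]}}

```text
clock: 4.93
position: [0.5429, -0.082, 0.0215]
tool_rot: [3.141, 0.001, 3.097]
force: [-0.5, 0.6, 6.9]
grip_width: 0.0504
```

{"op": "carry_out", "data": {"targets": [[0,0,1.5,0,0,0,105],[0,0,0,0,0,0,105],[0,0,0,0,0,0,105]]}}

```text
clock: 5.18
position: [0.5429, -0.0821, 0.0201]
tool_rot: [3.142, 0.001, 3.097]
force: [-0.8, 0.2, 9.1]
grip_width: 0.0501
```

{"op": "carry_out", "data": {"targets": [[0,0,1,0,0,0,105],[0,0,0,0,0,0,105],[0,0,0,0,0,0,105]]}}

```text
clock: 5.43
position: [0.5429, -0.0822, 0.0192]
tool_rot: [3.142, 0.001, 3.097]
force: [-0.4, -0.1, 11.1]
grip_width: 0.05
```

{"op": "carry_out", "data": {"targets": [[-3,0,0.3,0,0,0,105],[-3,0,0,0,0,0,105],[-3,0,0,0,0,0,105],[-3,0,0,0,0,0,105],[-3,0,0,0,0,0,105]]}}

```text
clock: 5.85
position: [0.5566, -0.0829, 0.019]
tool_rot: [3.142, -0.002, 3.097]
force: [-11.6, 0.9, 23.7]
grip_width: 0.0502
```

```bash
python3 look.py w4 1
```

```text
{'clock': 5.85, 'position': [0.5566, -0.0829, 0.019], 'tool_rot': [3.1415, -0.0019, 3.0967], 'force': [-11.6046, 0.877, 23.6962], 'moment': [0.702, 2.5374, 0.3423], 'grip_width': 0.0502}
tcp holder [-31.92723341  32.39335149]
```

View pics/w4.png

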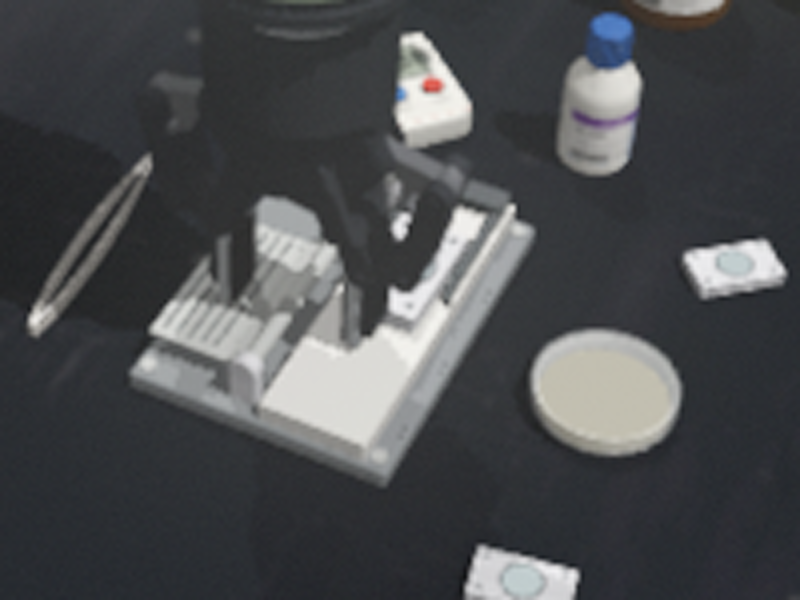

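{"op": "carry_out", "data": {"targets": [[0,0,-0.5,0,0,0,105],[0,0,0,0,0,0,105],[0,0,0,0,0,0,105]]}}

```text
clock: 6.2
position: [0.557, -0.0829, 0.0193]
tool_rot: [-3.142, -0.001, 3.097]
force: [-5.4, -0.3, 12.5]
grip_width: 0.0504
```

{"op": "carry_out", "data": {"targets": [[-2,0,0,0,0,0,105],[-2,0,0,0,0,0,105],[-2,0,0,0,0,0,105],[-2,0,0,0,0,0,105],[-2,0,0,0,0,0,105]]}}

```text
clock: 6.62
position: [0.5666, -0.0833, 0.0192]
tool_rot: [3.142, -0.002, 3.097]
force: [-7.6, 0.7, 15.3]
grip_width: 0.0498
```

{"op": "carry_out", "data": {"targets": [[-2,0,0,0,0,0,105],[-2,0,0,0,0,0,105],[-2,0,0,0,0,0,105],[-2,0,0,0,0,0,105]]}}

```text
clock: 6.95
position: [0.5747, -0.0837, 0.0192]
tool_rot: [3.142, -0.002, 3.097]
force: [-6.6, -0.4, 15.3]
grip_width: 0.0501
```

```bash
python3 look.py s5 1
```

```text
{'clock': 6.95, 'position': [0.5747, -0.0837, 0.0192], 'tool_rot': [3.1415, -0.0017, 3.0967], 'force': [-6.5897, -0.3812, 15.2658], 'moment': [0.4583, 1.6945, 0.2371], 'grip_width': 0.0501}
tcp holder [-13.80718777  32.42092675]
```

View pics/s5.png

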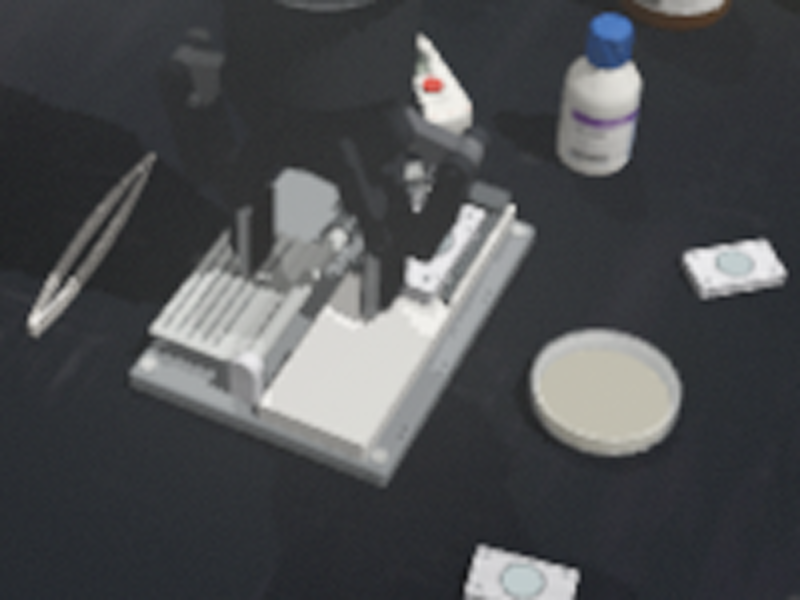

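The carrier's rear face is now near crop (425,285). It is advancing under the lip with the pad held level. I'll continue slowly until the force shows the end stop.

{"op": "carry_out", "data": {"targets": [[-1,0,0,0,0,0,105],[-1,0,0,0,0,0,105],[-1,0,0,0,0,0,105],[-1,0,0,0,0,0,105],[-1,0,0,0,0,0,105]]}}

```text
clock: 7.47
position: [0.5797, -0.0839, 0.0192]
tool_rot: [3.142, -0.001, 3.097]
force: [-7.1, 0.9, 14.1]
grip_width: 0.0504
```

{"op": "carry_out", "data": {"targets": [[-0.7,0,0,0,0,0,105],[-0.7,0,0,0,0,0,105],[0,0,0,0,0,0,105]]}}

```text
clock: 7.72
position: [0.5812, -0.084, 0.0193]
tool_rot: [3.142, -0.001, 3.097]
force: [-6.1, 0.0, 14.3]
grip_width: 0.0501
```

{"op": "carry_out", "data": {"targets": [[-0.5,0,0,0,0,0,105],[-0.5,0,0,0,0,0,105],[0,0,0,0,0,0,105]]}}

```text
clock: 7.97
position: [0.5813, -0.084, 0.0192]
tool_rot: [3.141, -0.003, 3.097]
force: [-12.4, 0.7, 19.3]
grip_width: 0.0502
```

{"op": "carry_out", "data": {"targets": [[-0.5,0,0,0,0,0,105],[-0.5,0,0,0,0,0,105],[0,0,0,0,0,0,105]]}}

```text
clock: 8.22
position: [0.5815, -0.084, 0.0192]
tool_rot: [3.141, -0.005, 3.096]
force: [-16.9, 2.1, 22.8]
grip_width: 0.0504
```

The position stalled while the reaction rose to 17 N, so the carrier is at the end stop. I'll back off slightly, then raise.

{"op": "carry_out", "data": {"targets": [[2.5,0,0,0,0,0,105],[2,0,0,0,0,0,105],[0,0,0,0,0,0,105]]}}

```text
clock: 8.47
position: [0.5804, -0.0839, 0.0197]
tool_rot: [-3.142, 0.003, 3.096]
force: [1.3, -0.0, 9.1]
grip_width: 0.0506
```

{"op": "carry_out", "data": {"targets": [[0,0,-3,0,0,0,105],[0,0,-3,0,0,0,105],[0,0,-4,0,0,0,105],[0,0,-5,0,0,0,105],[0,0,-10,0,0,0,105]]}}

```text
clock: 8.88
position: [0.5786, -0.0838, 0.0436]
tool_rot: [-3.142, -0.002, 3.097]
force: [-0.2, -1.1, 0.5]
grip_width: 0.0502
```

{"op": "carry_out", "data": {"targets": [[0,0,-25,0,0,0,105],[15,0,-35,0,0,0,105],[20,0,-35,0,0,0,105],[20,0,-35,0,0,0,105],[20,0,0,0,0,0,105]]}}

```text
clock: 9.3
position: [0.5057, -0.0809, 0.1797]
tool_rot: [3.142, 0.007, 3.096]
force: [1.9, 0.2, 0.9]
grip_width: 0.0504
```

{"op": "carry_out", "data": {"targets": [[0,20,0,0,0,0,105],[0,20,0,0,0,0,105],[0,0,0,0,0,0,105],[0,0,0,0,0,0,105]]}}

```text
clock: 9.63
position: [0.5062, -0.0397, 0.1744]
tool_rot: [3.141, 0.0, 3.099]
force: [-0.3, -1.3, 0.6]
grip_width: 0.0505
```

Run:
```python
from workcell import bot
from h import *
s=bot.observe();print({k:np.round(s[k],4).tolist() for k in("clock","position","tool_rot","force")})
f=bot.grab_frame("wrist");np.savez("pics/w6.npz",**f,pos=s["position"],rot=s["tool_rot"])
cv2.imwrite("pics/w6.png",f["color"][:,:,::-1]);g=bot.grab_frame("scene");cv2.imwrite("pics/s6.png",cv2.resize(g["color"][200:350,280:480,::-1],(800,600),interpolation=cv2.INTER_CUBIC))
```

```text
{'clock': 9.6333, 'position': [0.5062, -0.0397, 0.1744], 'tool_rot': [3.1413, 0.0004, 3.0985], 'force': [-0.295, -1.2794, 0.6206]}
```

View pics/w6.png

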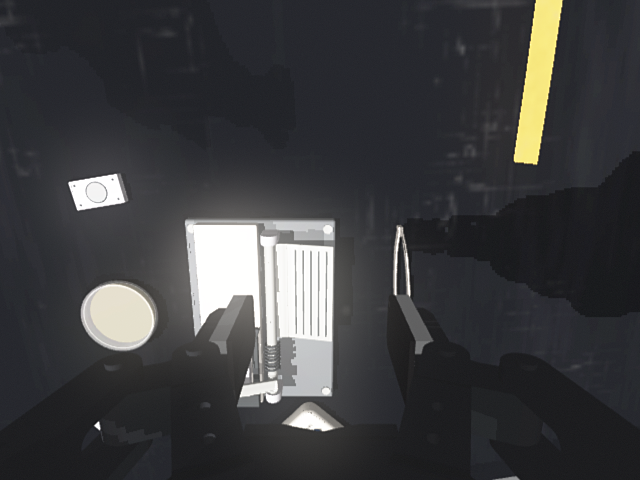

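View pics/s6.png

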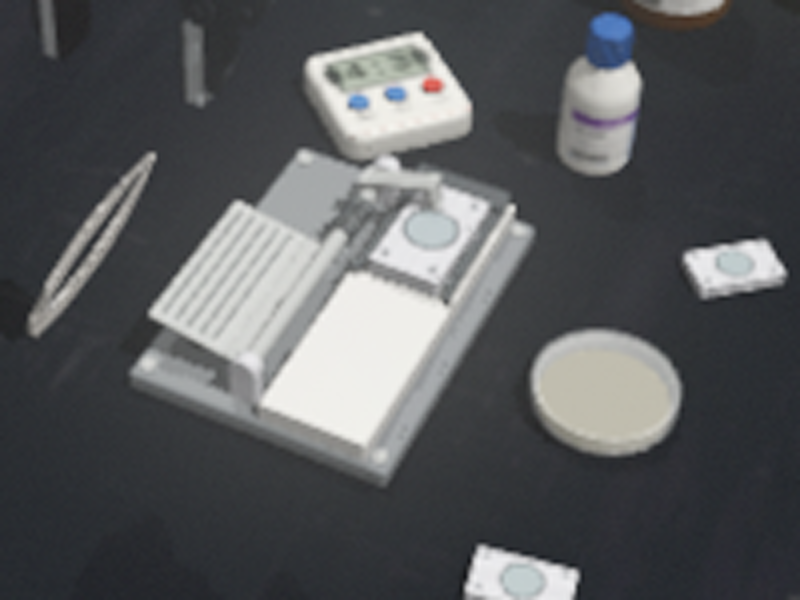

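The scene crop shows the carrier fully under the clip arm against the end block, with rear top corners near crop (372,262) and (441,288). The pad is half-raised, which fits the lip resting on the carrier, and the neighbours look unmoved. I'll check the corner positions numerically, and the neighbours by differencing against the first picture.

Run:
```python
from workcell import bot
from h import *
f=dict(np.load("pics/scene.npz"));t0=dict(np.load("pics/top.npz"))
Rw=np.array([[np.cos(.045),np.sin(.045)],[-np.sin(.045),np.cos(.045)]])
T=np.linalg.inv(f["cam_to_world"])
for u,v in[(372,262),(441,288)]:print("rear",((1000*ray(f,280+u/4,200+v/4,.03)[:2]-[587,-116.7])@Rw).round(1))
for u,v in[(405,335)]:pass
t=bot.grab_frame("top");cv2.imwrite("pics/z2.png",cv2.resize(t["color"][185:295,270:440,::-1],None,fx=4.7,fy=4.7,interpolation=cv2.INTER_CUBIC))
g=bot.grab_frame("scene")["color"]
d=cv2.absdiff(g,f["color"]).max(2)
for n,(a,b,c,e) in dict(petri=(280,316,410,453),timer=(205,240,355,400),dropper=(202,245,417,442),forceps=(236,285,285,320),decoy1=(258,276,448,478),decoy2=(335,358,394,428)).items():print(n,(d[a:b,c:e]>50).mean().round(3))
```

```text
rear [ 1.9 10.3]
rear [  1.1 -22. ]
petri 0.0
timer 0.0
dropper 0.0
forceps 0.016
decoy1 0.0
decoy2 0.0
```

View pics/z2.png

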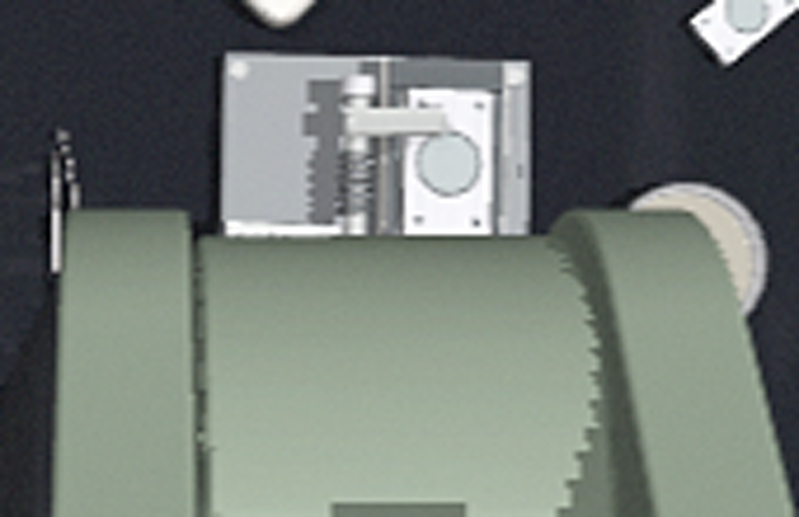

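The top view shows the carrier's front edge flush with the end stop, at crop row 90. Its corner screw moved from row 309 to 219, about 34 mm, which matches the expected 33.5 mm. I'm handing in.

```bash
python3 -c "
from workcell import bot
print(bot.job_done())"
```

```text
the job is handed in; nothing more can be done
None
```

The carrier is loaded and the job is handed in, at about 10 s on the robot's clock. I pressed the clip pad to its stop with one fingertip. With the pad held down, I pushed the carrier under the lip with the other until it stalled against the end stop, with about 17 N of reaction. I then backed off, let the clip close onto the carrier, and moved clear.

**What agreed**
- **Carrier position:** the top view shows the carrier's front edge flush with the stop. It travelled about 34 mm, against 33.5 mm expected.
- **Clip:** the pad is part-raised, as it should be with the lip resting on the carrier. I judged this by eye and did not measure the angle.
- **Neighbours:** comparing pictures from before and after shows no change at the petri dish, timer, dropper or two small carriers.
- **Contact:** the force on the tool was back to noise level once clear.

**What disagreed or was less certain**
- **Scene camera:** it put the carrier's rear edge about 2–3 mm short in x and 6 mm off in y. I set this aside because that camera already showed a few millimetres of offset at an earlier check.
- **Forceps:** 1.6% of their pixels changed. They look unmoved, so I took it for the arm's shadow or noise.
- **Push forces:** one reading while pushing showed 24 N vertical. I eased off half a millimetre and carried on, well inside the limits.

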